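Kickstand down, frame held upright

ROBOT

A 7-joint arm with a two-finger parallel gripper is mounted at the origin on the work surface. World frame = base frame: x ahead of the robot, y to its left, z up, the work surface at z = 0. Lengths are in m, angles in rad, forces in N, time in s.
With the tool pointing down it reaches from about 0.425 to 0.875 m from the base axis. Payload 8.4 kg.
Tool frame: the origin (TCP) lies at the very end of the fingers, on their centre line; the grasp point (between the pads) lies 19 mm behind it; z points along the fingers, y is the line along which they close (so a half turn about z gives the same grasp; the last joint's range is limited). The gripper opens to 85 mm and grips with 20 to 120 N. Pads are 22 mm wide; open, the fingers measure 114 mm over their backs; the gripper's body (76 mm by 85 mm) begins 54 mm behind the grasp point. The pads swing forward as they close: fully open they stand 13 mm farther back than shut.
Start: joints at [1.049, 0.333, 0.04, 1.465, -0.013, 1.343, -0.059], TCP at [0.267, -0.593, 0.231] pointing down, gripper open.
Joint ranges: [-2.58, 2.58], [-0.38, 2.09], [-1.3, 1.39], [0.25, 2.4], [-1.5, 4.64], [0.08, 2.09], [-2.65, 2.65]. Speed limits (rad/s): [2.22, 2.22, 2.79, 2.79, 3.14, 3.14, 3.14].

INTERFACE

Orientations are given as [roll, pitch, yaw] about the fixed x, y, z axes, in that order (R = Rz(yaw) Ry(pitch) Rx(roll)).
In Python, from rig import read_state, eyes, order gives the robot as it stands.
- The arm moves only by the tool apply_moves, never from a script. Its argument "plan" is text: rows parted by semicolons, each of 6 numbers parted by spaces: the shift along the tool's x, y, z in m, then the turn, a rotation vector about the tool's x, y, z in rad. In form: tx ty tz ax ay az; .... A call has exactly 10 rows; each row shifts and turns the commanded pose from where the row before left it, along the tool's axes as they then stand; what a row does not reach is not made up. A row lasts 1/8 s, in which the tool goes at most 62.5 mm and 10.7 degrees, less where a joint would pass 70% of its speed; a pose out of reach is approached as far as the arm can. A call with a gripper value outside its range is refused whole. "hand" is the finger opening in m, from 0 to 0.0854, set as the call begins (left out, the last holds). The fingers move at their own pace and stop on an object; the grip force is fixed at half the most. Time passes only in rows, so rows that do not move let the fingers close, or fill a call up. It gives the time, the measured TCP pose, the force, the opening and the grip force at its end, in the units of the state.
- read_state(): the state, without advancing time (a new reading comes with each control period).
- eyes.capture(name): name is "scene" or "top"; returns the picture (480x640x3 uint8, red, green, blue); there is no depth.
- eyes.camera_model(name): a dict with "K" (3x3 intrinsics, pixels), "k1" (the pictures are not rectified: a ray, as slopes to the right and down, at radius r is drawn at 1 + k1 r^2 times it, then the intrinsics apply), "world_from_camera" (4x4, takes a point from camera to world coordinates). Camera axes: x right, y up, looking along -z (the intrinsics and any distortion apply to the point x, -y, -z); pixel columns grow to the right and rows downward; lengths in m; the calibration is good to about 2 mm. A picture is of the moment at which its call begins. camera_model takes no time and is no camera call.
- order.close_job(): hands the job in; it is judged then, once.
The state is a dict: "t": time; "qpos": joint angles; "dq": joint speeds; "joint_torque": joint torques, N m; "tcp_pos": TCP position; "eef_rot": TCP orientation; "force": force on the tool from outside, world axes, zero at the start; "moment": the same for the moment, N m; "grip_width": finger opening in m; "gripper_force": force on a finger pad.
Only numpy, scipy, OpenCV 4.12 (cv2) and the standard library are available. Lean on these libraries where they do the work, as an engineer would, in place of code of your own. Each camera call takes 0.05 s, during which the arm holds its last target. There are 200 camera calls.

TASK

A bicycle frame stub with a folded kickstand leg on each side has toppled over on its rocking bench mount. Swing the leg on the side where the wooden foot block lies on the mount fully down, past its over-centre point, and leave the other leg folded; then grip the frame by its top tube, bring it upright and finish while still gripping it there and holding it upright, as it would topple if let go. Do not disturb the bowl or the screwdriver.

Things in the scene. Friction and masses are not known exactly. Their poses are not given: they have to be found in the camera images.
- mount: the fixed steel bench mount: plate 190 x 190 x 12 mm bolted down with two yokes, which carry the frame's rocking axis, parallel to its x, 30 mm above the table through its centre. Origin: centre of the underside. x points to the front of the bicycle stub (away from the robot, turned up to 0.45 rad; the kickstand legs point back to the robot), y to its left, z up
- frame (a joint): lean of the frame stub about the rocking axis, rad: 0 = upright, positive = leaning to the mount's +y (left), negative = to its -y (right); stops at +0.25, where it lies at the start, and -0.15. No spring or brake, about 1 kg with its mass some 120 mm above the axis: it topples to a stop whenever let go
- top_tube: top tube, the highest part: round grey steel tube 30 mm thick along the frame's x, from 50 mm behind to 80 mm ahead of its origin, which lies on its centre line 30 mm ahead of the mount's centre, 220 mm above the rocking axis (250 mm above the table when upright). Axes as the frame's, leaning with it. Pinch it across y from above near the origin: what is under it there is no wider than it
- leg_left (a joint): kickstand leg on the frame's left, rad: 0 = folded, pointing straight back (frame's -x); grows as the foot swings down in the frame's own plane; 1.57 = down; stop at 1.6. Over-centre spring: pulls it back to folded below about 0.6, snaps it down to the stop beyond about 0.7. Pressing near the foot takes about 3 N at first, ever less up to there
- leg_right (a joint): kickstand leg on the frame's right, rad: 0 = folded, pointing straight back (frame's -x); grows as the foot swings down in the frame's own plane; 1.57 = down; stop at 1.6. Over-centre spring: pulls it back to folded below about 0.6, snaps it down to the stop beyond about 0.7. Pressing near the foot takes about 3 N at first, ever less up to there
- leg_left_pivot (a point): hinge point of the left leg, on the end of the hub's axle: 50 mm behind the mount's centre, 55 mm left of the centre plane and 125 mm above the rocking axis (155 mm above the table when upright). Its axes are the frame's: x to the front, y to the frame's left, z up along the frame (they lean with it); the leg turns about y
- leg_right_pivot (a point): hinge point of the right leg, on the end of the hub's axle: 50 mm behind the mount's centre, 55 mm right of the centre plane and 125 mm above the rocking axis (155 mm above the table when upright). Its axes are the frame's: x to the front, y to the frame's left, z up along the frame (they lean with it); the leg turns about y
- leg_left_foot (a point): tip of the rubber foot of the left leg, 110 mm from its pivot. The leg is a straight round bar 13 mm thick with a rubber foot 17 mm thick on its last 18 mm; folded, its last 80 mm stick out behind everything else and are free from above
- leg_right_foot (a point): tip of the rubber foot of the right leg, 110 mm from its pivot. The leg is a straight round bar 13 mm thick with a rubber foot 17 mm thick on its last 18 mm; folded, its last 80 mm stick out behind everything else and are free from above
- bowl: bystander: round steel bowl, 120 mm across, 50 mm high, to the left of the mount; origin under its centre
- screwdriver: bystander: screwdriver lying to the right of the mount
- pad: wooden foot block, 76 x 56 x 10 mm (longer along the mount's x), fixed flat on the mount's plate 58 mm left (+y) or right (-y) of its centre line, below the leg it is meant for; origin under its centre
- dish: round magnetic steel parts dish, 52 mm across and 10 mm high with brass nuts, fixed on the plate on the side opposite the foot block; origin under its centre

How it is judged:
On the way:
1. the leg on the foot block's side is fully down (beyond 1.45 rad), the other leg folded (under 0.15 rad) (((y of pad in the frame of mount above 0 m and value of joint leg_left above 1.45 rad and value of joint leg_right below 0.15 rad) or (y of pad in the frame of mount below 0 m and value of joint leg_right above 1.45 rad and value of joint leg_left below 0.15 rad))), for 0.2 s.
At the end, for the whole second after the job is handed in: The frame is upright within 0.07 rad and still, with the fingers gripping the top tube (over 4 N of contact); the leg on the foot block's side is down (beyond 1.45 rad) and the other folded (under 0.15 rad) (value of joint frame between -0.07 and 0.07 rad and velocity of joint frame between -0.1 and 0.1 rad/s and contact force between the fingers and top_tube above 4 N and ((y of pad in the frame of mount above 0 m and value of joint leg_left above 1.45 rad and value of joint leg_right below 0.15 rad) or (y of pad in the frame of mount below 0 m and value of joint leg_right above 1.45 rad and value of joint leg_left below 0.15 rad))); the arm keeps its last pose, push and grip.
It fails at once if the leg on the side away from the foot block is swung (over 0.6 rad) ((y of pad in the frame of mount above 0 m and value of joint leg_right above 0.6 rad) or (y of pad in the frame of mount below 0 m and value of joint leg_left above 0.6 rad)).
It fails at once if the bowl is moved more than 30 mm (distance of bowl from where it was at the start of the episode above 0.03 m).
It fails at once if the screwdriver is moved more than 30 mm (distance of screwdriver from where it was at the start of the episode above 0.03 m).
It also fails if it takes over 51 s, if anything falls off the work surface, if the arm or the gripper's body presses on something with over 40 N, if the wrist force passes 120 N, or if a joint passes its speed limit or range.

## Working session

There is one attempt and no reset: what is moved stays moved. The work goes in short steps, Python scripts to look and compute and a tool call to move; the robot and the scene stay as the last step left them, time stands still between calls to the robot, and variables do not carry over. Pictures are saved under pics/ and viewed, at most 10 in all, crops included, and the job is handed in when it is done.

Besides the shell and the picture viewer there is one more tool, called after "Call:" as name(argument=value, ...) on one line, values as JSON. apply_moves: Moves the arm, as the interface text tells. Its arguments: {"type":"object","properties":{"plan":{"type":"string"},"hand":{"type":"number"}},"required":["plan"]}

```bash
mkdir -p pics; python3 - <<'E'
from rig import read_state, eyes, order
import cv2
s=read_state();print(s)
for n in("scene","top"):
    cv2.imwrite(f"pics/{n}0.png",eyes.capture(n)[:,:,::-1]);print(eyes.camera_model(n))
E
```

```text
{'t': 0.0, 'qpos': array([ 1.04881168,  0.33392525,  0.03986115,  1.46626818, -0.01343774,
        1.34332852, -0.05849908]), 'dq': array([-0.00149367,  0.00057284, -0.00090714,  0.00161389, -0.00125845,
       -0.0004834 ,  0.0004679 ]), 'joint_torque': array([ 3.91157500e-04, -6.58555198e+01,  1.36557888e+00, -4.05564415e+01,
        1.66883884e-02,  1.24891711e-02,  1.04839597e-05]), 'tcp_pos': array([ 0.26649707, -0.59234523,  0.23041333]), 'eef_rot': array([-3.13993064e+00,  7.23460925e-05,  4.22771854e-01]), 'force': array([-0.26417585,  0.96940784, -0.38782886]), 'moment': array([-0.02937727, -0.0528402 , -0.0132795 ]), 'gripper_force': 0.0, 'grip_width': 0.08534093178833578}
{'K': array([[536.15194486,   0.        , 319.45822908],
       [  0.        , 536.15194486, 241.19637447],
       [  0.        ,   0.        ,   1.        ]]), 'k1': 0.01637908694022963, 'world_from_camera': array([[ 0.99004185,  0.1018344 , -0.09719511,  0.48489593],
       [-0.13923095,  0.60641622, -0.78286276, -0.70748914],
       [-0.02078167,  0.78859947,  0.61455594,  0.77723699],
       [ 0.        ,  0.        ,  0.        ,  1.        ]])}
{'K': array([[601.2553905 ,   0.        , 309.86552029],
       [  0.        , 601.2553905 , 241.42709831],
       [  0.        ,   0.        ,   1.        ]]), 'k1': -0.016739278140261014, 'world_from_camera': array([[ 0.00380787,  0.99334113, -0.11514728,  0.46746615],
       [-0.99991968,  0.00239023, -0.01244709,  0.04446034],
       [-0.01208898,  0.11518543,  0.99327044,  1.35701288],
       [ 0.        ,  0.        ,  0.        ,  1.        ]])}
```

View pics/scene0.png

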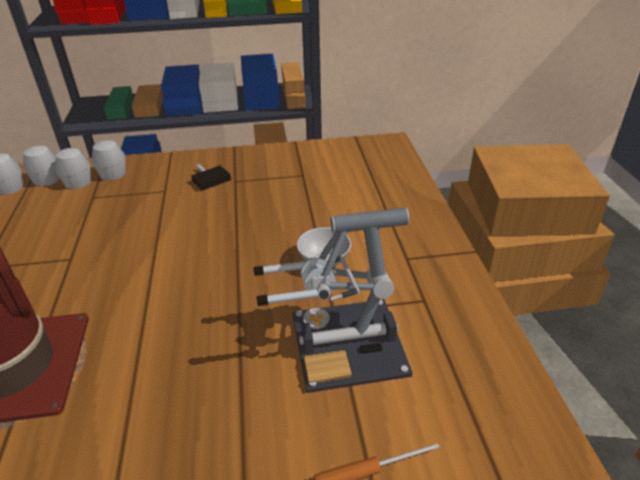

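View pics/top0.png

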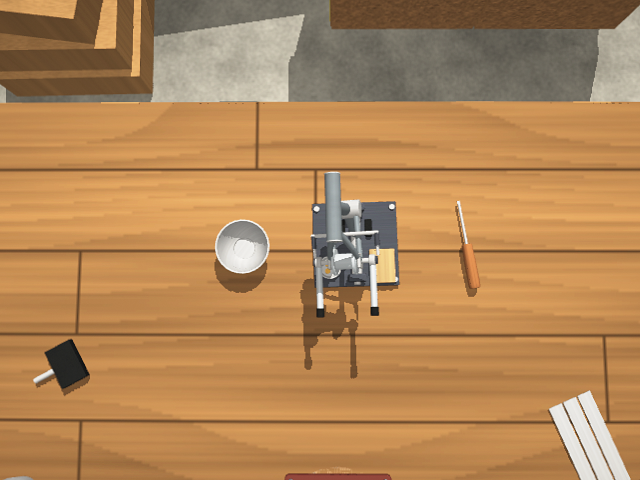

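The foot block is on the right: at (387,266) in the top view and (327,366) in the scene view. So the right leg, with its foot at (375,315) in the top view and (258,301) in the scene view, must go down. The frame leans left, and the tube ends are at (332,172) and (334,242) in the top view. Next I fit the mount pose.

```bash
cat > h.py <<'E'
import numpy as np
from rig import eyes
from scipy.spatial.transform import Rotation as R
def proj(n,P):
    c=eyes.camera_model(n);T=np.linalg.inv(c["world_from_camera"]);p=T[:3,:3]@P+T[:3,3]
    s=np.array([p[0],-p[1]])/-p[2];s=s*(1+c["k1"]*(s@s));K=c["K"]
    return np.array([K[0,0]*s[0]+K[0,2],K[1,1]*s[1]+K[1,2]])
def mount(q,p): return R.from_euler("z",q[2]).apply(p)+[q[0],q[1],0]
def frame(q,p): # p relative to axis; lean>0 toward +y
    return mount(q,R.from_euler("x",-q[3]).apply(p)+[0,0,.03])
def leg(a,side,l=.11): return np.array([-.05-l*np.cos(a),.055*side,.125-l*np.sin(a)])
E
cat > fit.py <<'E'
from h import *
from scipy.optimize import least_squares
F=[("top",frame,leg(0,1),(320,317)),("top",frame,leg(0,-1),(375,315)),("top",frame,[-.02,0,.235],(334,242)),("top",frame,[.11,0,.235],(332.5,172)),
("top",mount,[.095,-.095,.012],(397,202)),("top",mount,[-.095,-.095,.012],(399,286)),("top",mount,[.095,.095,.012],(311,203)),
("scene",frame,leg(0,1),(255,271)),("scene",frame,leg(0,-1),(259,301)),("scene",frame,[-.02,0,.22],(334,222)),("scene",frame,[.11,0,.22],(407,217)),
("scene",mount,[.095,-.095,.012],(410,375)),("scene",mount,[-.095,-.095,.012],(305,386))]
f=lambda q:np.concatenate([proj(n,g(q,np.array(p)))-uv for n,g,p,uv in F])
r=least_squares(f,[.65,0,0,.25],loss="soft_l1");print(r.x.round(4));print(f(r.x).reshape(-1,2).round(1))
q=r.x
for a in np.arange(0,1.01,.2): print(a,frame(q,leg(a,-1,.09)).round(4))
print("pivR",frame(q,leg(0,-1,0)),"tube",frame(q,np.array([.03,0,.22])),frame([*q[:3],0],np.array([.03,0,.22])))
E
python3 fit.py
```

```text
[ 0.6177 -0.0406  0.0176  0.2365]
[[-0.3 -0.2]
 [-0.9  1.1]
 [-0.2 -1.5]
 [ 0.  -0.8]
 [-0.9 -0.2]
 [-0.3 -0.2]
 [ 1.3  0.1]
 [-1.1 -0.3]
 [-2.6  0.2]
 [-1.5  3.6]
 [ 0.5  0.2]
 [ 2.5 -1.4]
 [ 0.2  3.1]]
0.0 [ 0.4781 -0.0672  0.1644]
0.2 [ 0.48   -0.0714  0.147 ]
0.4 [ 0.4854 -0.0753  0.1303]
0.6000000000000001 [ 0.494  -0.0788  0.115 ]
0.8 [ 0.5057 -0.0818  0.1016]
1.0 [ 0.5198 -0.0842  0.0908]
pivR [ 0.56809405 -0.06561637  0.16440788] tube [0.64674597 0.01151306 0.24387438] [ 0.6476552  -0.04003228  0.25      ]
```

Call:
apply_moves(plan="0.039 -0.0365 0 0 0 0;0.039 -0.0365 0 0 0 0;0.039 -0.0365 0 0 0 0;0.039 -0.0365 0 0 0 0;0.039 -0.0365 0 0 0 0;0.039 -0.0365 0 0 0 0;0.039 -0.0365 0 0 0 0;0.039 -0.0365 0 0 0 0;0.039 -0.0365 0 0 0 0;0.039 -0.0365 0 0 0 0", hand=0)

```text
t: 1.35
tcp_pos: [0.4728, -0.0982, 0.2312]
eef_rot: [3.142, 0.0, 0.423]
force: [1.1, -1.3, 0.5]
grip_width: -0.0002
gripper_force: 0.0
```

Call:
apply_moves(plan="0 0 0 0 0 0.081;0 0 0 0 0 0.081;0 0 0 0 0 0.081;0 0 0 0 0 0.081;0 0 0 0 0 0.081;0 0 0 0 0 0;0 0 0 0 0 0;0 0 0 0 0 0;0 0 0 0 0 0;0 0 0 0 0 0")

```text
t: 2.6
tcp_pos: [0.4726, -0.0999, 0.2313]
eef_rot: [-3.142, -0.0, 0.018]
force: [-0.4, -0.2, 0.5]
grip_width: 0.0002
gripper_force: 0.0
```

Call:
apply_moves(plan="0.004 -0.008 0 0 0 0;0.004 -0.008 0 0 0 0;0.004 -0.008 0 0 0 0;0.004 -0.008 0 0 0 0;0 0 0.012 0 0 0;0 0 0.012 0 0 0;0 0 0.012 0 0 0;0 0 0.010 0 0 0;0 0 0 0 0 0;0 0 0 0 0 0")

```text
t: 3.85
tcp_pos: [0.4882, -0.0677, 0.1856]
eef_rot: [3.142, -0.0, 0.018]
force: [0.1, -0.1, 0.7]
grip_width: -0.0003
gripper_force: 0.0
```

Call:
apply_moves(plan="0 0 0.009 0 0 0;0 0 0.009 0 0 0;0.001 0.001 0.009 0 0 0;0.002 0.002 0.009 0 0 0;0.002 0.002 0.009 0 0 0;0.003 0.002 0.009 0 0 0;0.003 0.002 0.009 0 0 0;0.003 0.002 0.009 0 0 0;0.003 0.001 0.009 0 0 0;0 0 0.004 0 0 0")

```text
t: 5.1
tcp_pos: [0.505, -0.0791, 0.0994]
eef_rot: [-3.141, 0.001, 0.018]
force: [-0.8, -0.3, 0.3]
grip_width: -0.0001
gripper_force: 0.0
```

```bash
python3 - <<'E'
from rig import eyes
import cv2,numpy as np
a=eyes.capture("scene")[180:420,220:440,::-1];b=eyes.capture("top")[150:350,270:430,::-1]
a=cv2.resize(a,(440,480));b=cv2.resize(b,(360,450));b=cv2.copyMakeBorder(b,0,30,0,0,0)
cv2.imwrite("pics/c1.png",np.hstack([a,b]))
E
```

```text
(no output)
```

View pics/c1.png

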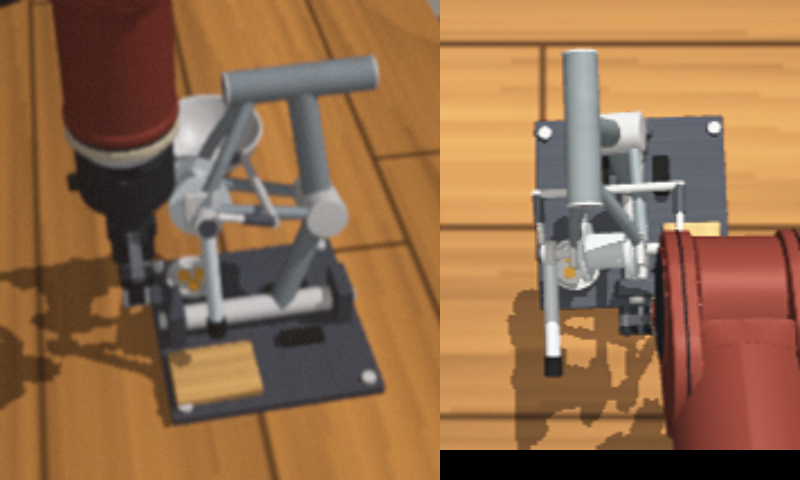

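The right leg snapped down, with its foot at crop (215,328) hanging above the plate. The left leg is still folded. I'll retreat, open the hand and go above the top tube.

Call:
apply_moves(plan="-0.02 0 0 0 0 0;-0.02 0 0 0 0 0;0 0 -0.02 0 0 0;0 0 -0.03 0 0 0;0 0 -0.04 0 0 0;0 0 -0.04 0 0 0;0 0 -0.04 0 0 0;0 0 -0.04 0 0 0;0 0 -0.04 0 0 0;0 0 0 0 0 0")

```text
t: 6.45
tcp_pos: [0.4664, -0.0798, 0.3537]
eef_rot: [3.14, -0.006, 0.018]
force: [0.0, 0.0, -0.8]
grip_width: -0.0003
gripper_force: 0.0
```

Call:
apply_moves(plan="0.023 -0.0136 0 0 0 0;0.023 -0.0136 0 0 0 0;0.023 -0.0136 0 0 0 0;0.023 -0.0136 0 0 0 0;0.023 -0.0136 0 0 0 0;0.023 -0.0136 0 0 0 0;0.023 -0.0136 0 0 0 0;0.023 -0.0136 0 -0.08 0 0;0 0 0 -0.08 0 0;0 0 0 -0.085 0 0", hand=0.0854)

```text
t: 7.7
tcp_pos: [0.6473, 0.0324, 0.3492]
eef_rot: [2.894, 0.001, 0.018]
force: [-0.2, -0.2, -0.7]
grip_width: 0.0854
gripper_force: 0.0
```

```bash
python3 - <<'E'
from rig import eyes,read_state
import cv2,numpy as np
from h import *
a=eyes.capture("scene")[130:420,220:440,::-1]
cv2.imwrite("pics/c2.png",cv2.resize(a,(440,580)))
s=read_state();T=R.from_euler("xyz",s["eef_rot"]);q=[.6177,-.0406,.0176,.243]
for h in(.201,): print(s["tcp_pos"],s["eef_rot"],T.inv().apply(frame(q,np.array([.03,0,h]))-s["tcp_pos"]))
E
```

```text
[0.64664513 0.03509913 0.34868553] [2.89143671e+00 2.18528069e-03 2.26846181e-02] [-0.00013914 -0.00461772  0.12638206]
```

View pics/c2.png

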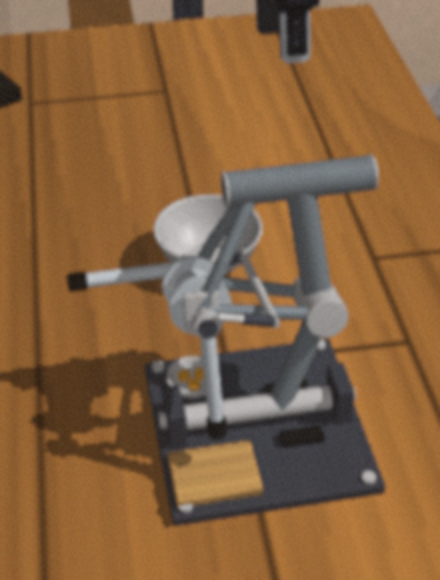

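The right leg is down (crop (215,425)), the left is folded, and the open fingers are above the tube near crop (295,40). I'll descend along the frame axis and close.

Call:
apply_moves(plan="0 -0.004 0.02 0 0 0;0 0 0.02 0 0 0;0 0 0.02 0 0 0;0 0 0.02 0 0 0;0 0 0.015 0 0 0;0 0 0.015 0 0 0;0 0 0.011 0 0 0;0 0 0.005 0 0 0;0 0 0 0 0 0;0 0 0 0 0 0")

```text
t: 9.0
tcp_pos: [0.648, 0.0057, 0.2277]
eef_rot: [2.897, -0.001, 0.018]
force: [-0.2, -0.2, 0.4]
grip_width: 0.0856
gripper_force: 0.0
```

Call:
apply_moves(plan="0 0 0 0 0 0;0 0 0 0 0 0;0 0 0 0 0 0;0 0 0 0 0 0;0 0 0 0 0 0;0 0 0 0 0 0;0 0 0 0 0 0;0 0 0 0 0 0;0 0 0 0 0 0;0 0 0 0 0 0", hand=0)

```text
t: 10.25
tcp_pos: [0.6478, 0.0059, 0.2275]
eef_rot: [2.897, -0.001, 0.018]
force: [-1.4, 2.7, 5.4]
grip_width: 0.0282
gripper_force: 59.6
```

Call:
apply_moves(plan="0 0.0024 0 0.0118 0 0;0 0.0024 0 0.0118 0 0;0 0.0024 0 0.0118 0 0;0 0.0024 0 0.0118 0 0;0 0.0024 0 0.0118 0 0;0 0.0024 0 0.0118 0 0;0 0.0024 0 0.0118 0 0;0 0.0024 0 0.0118 0 0;0 0.0024 0 0.0118 0 0;0 0.0024 0 0.0118 0 0")

```text
t: 11.5
tcp_pos: [0.6485, -0.0185, 0.2316]
eef_rot: [3.015, -0.001, 0.018]
force: [4.7, 1.6, 2.4]
grip_width: 0.0285
gripper_force: 59.2
```

Call:
apply_moves(plan="0 0.0024 0 0.0118 0 0;0 0.0024 0 0.0118 0 0;0 0.0024 0 0.0118 0 0;0 0.0024 0 0.0118 0 0;0 0.0024 0 0.0118 0 0;0 0.0024 0 0.0118 0 0;0 0.0024 0 0.0118 0 0;0 0.0024 0 0.0118 0 0;0 0.0024 0 0.0118 0 0;0 0.0024 0 0.0118 0 0")

```text
t: 12.75
tcp_pos: [0.6493, -0.0425, 0.2328]
eef_rot: [3.134, -0.001, 0.017]
force: [10.1, 1.4, -2.7]
grip_width: 0.0283
gripper_force: 59.2
```

Call:
apply_moves(plan="0 0 0 0 0 0;0 0 0 0 0 0;0 0 0 0 0 0;0 0 0 0 0 0;0 0 0 0 0 0;0 0 0 0 0 0;0 0 0 0 0 0;0 0 0 0 0 0;0 0 0 0 0 0;0 0 0 0 0 0")

```text
t: 14.0
tcp_pos: [0.6493, -0.0426, 0.2328]
eef_rot: [3.133, -0.001, 0.017]
force: [8.6, 1.9, -2.0]
grip_width: 0.0284
gripper_force: 59.3
```

```bash
python3 - <<'E'
from rig import eyes,read_state
import cv2,numpy as np
from h import *
a=eyes.capture("scene")[:,:,::-1].copy()
cv2.imwrite("pics/c3.png",cv2.resize(a[180:420,220:440],(550,600)))
q=[.6177,-.0406,.0176,0]
for l in(-.05,0,.05):
    q[3]=l;print(l,[((proj("scene",frame(q,np.array(p)))-[220,180])*2.5).round() for p in ([.11,0,.22],[-.02,0,.22],leg(0,1),leg(1.6,-1))])
E
```

```text
-0.05 [array([497., 141.]), array([299., 164.]), array([ 85., 238.]), array([272., 440.])]
0 [array([492., 131.]), array([295., 153.]), array([ 85., 235.]), array([272., 436.])]
0.05 [array([487., 121.]), array([292., 143.]), array([ 85., 232.]), array([272., 433.])]
```

View pics/c3.png

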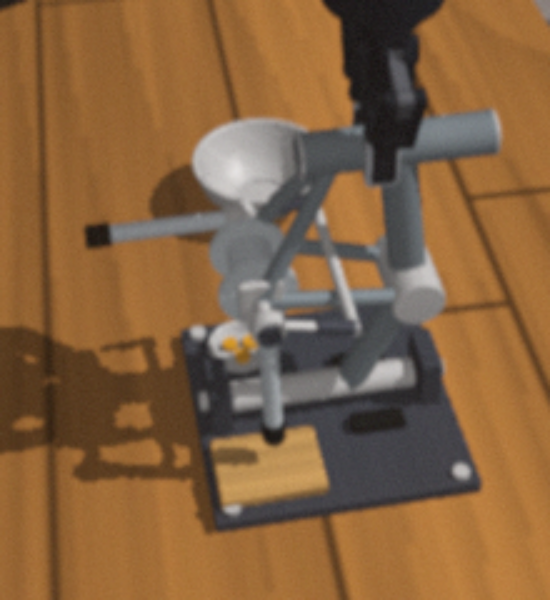

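The tube's front end is at crop (495,130), matching a lean of about 0. The right foot is at (272,436), which is down, and the left foot is at (88,235), still folded. Handing in.

```bash
python3 -c "
from rig import order
print(order.close_job())"
```

```text
the job is handed in; nothing more can be done
None
```

I handed the job in at about 14 s: the right leg (the foot block's side) is down, the left leg is folded, and the frame is upright within about 0.01 rad with the top tube still gripped at about 59 N; the bowl and screwdriver were not touched, and no verdict came back.

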